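Open the paddle-latched power box on the craft stall

ROBOT

A 7-joint arm with a two-finger parallel gripper is mounted at the origin on the work surface. World frame = base frame: x ahead of the robot, y to its left, z up, the work surface at z = 0. Lengths are in mm, angles in rad, forces in N, time in s.
With the tool pointing down it reaches from about 400 to 875 mm from the base axis. Payload 4.4 kg.
Tool frame: the origin (TCP) lies at the very end of the fingers, on their centre line; the grasp point (between the pads) lies 19 mm behind it; z points along the fingers, y is the direction in which the jaws open and shut (so a half turn about z gives the same grasp; the last joint's range is limited). The gripper opens to 85 mm and grips with 20 to 120 N. Pads are 22 mm wide; open, the fingers measure 114 mm over their backs; the gripper's body (76 mm by 85 mm) begins 54 mm behind the grasp point. The pads swing forward as they close: fully open they stand 13 mm farther back than shut.
Start: joints at [-1.297, 0.628, 0.038, 1.517, -0.027, 0.996, -0.02], TCP at [216.621, 612.857, 231.313] pointing down, gripper open.
Joint ranges: [-3.06, 3.06], [-0.37, 2.12], [-1.25, 1.32], [0.18, 2.47], [-1.1, 4.24], [0.23, 1.98], [-2.94, 2.94]. Speed limits (rad/s): [2.57, 2.57, 3.14, 3.14, 3.14, 3.14, 3.14].

INTERFACE

Orientations are given as [roll, pitch, yaw] about the fixed x, y, z axes, in that order (R = Rz(yaw) Ry(pitch) Rx(roll)).
In Python, from cell import read_state, get_image, calibration, finish_job gives the robot as it stands. The module is installed in compiled form; this text tells all that it offers.
- The arm moves only by the tool apply_moves, never from a script. Its argument "increments" is a list of rows, each an object of numbers: "tx", "ty", "tz": the shift along the world's x, y, z in m; "rx", "ry", "rz": the turn, a rotation vector about the world's x, y, z in units of 5 degrees (1.0 is 5 degrees); "claw": the finger opening in m, from 0 to 0.0854. In form: [{"tx": .., "ty": .., "tz": .., "rx": .., "ry": .., "rz": .., "claw": ..}, ...]. A call has 1 to 12 rows; each row is the pose to reach, as a shift and turn from the pose commanded when the call began; what a row does not reach only later rows make up. A row lasts 1/10 s, in which the tool goes at most 50 mm and 8.59 degrees, less where a joint would pass 70% of its speed; a pose out of reach is approached as far as the arm can. A call with a gripper value outside its range is refused whole. The fingers move at their own pace and stop on an object; the grip force is fixed at half the most. Time passes only in rows, so rows that repeat a pose let the fingers close. It gives the time, the measured TCP pose, the force and the opening at its end, in the units of the state.
- read_state(): the state, without advancing time (a new reading comes with each control period).
- get_image(name): name is "side" or "top"; returns the picture (420x560x3 uint8, red, green, blue); there is no depth.
- calibration(name): a dict with "camera_matrix" (3x3 intrinsics, pixels), "distortion" ([k1, k2, p1, p2, k3] as OpenCV has them; the pictures are not rectified), "origin" and "attitude" of the camera in the world. Camera axes: x right, y up, looking along -z (the intrinsics and any distortion apply to the point x, -y, -z); pixel columns grow to the right and rows downward; lengths in mm; the calibration is good to about 2 mm. A picture is of the moment at which its call begins. calibration takes no time and is no camera call.
- finish_job(): hands the job in, once; it reports no verdict.
The state is a dict: "clock": time; "qpos": joint angles; "qd": joint speeds; "tau": joint torques, N m; "eef_pos": TCP position; "tool_rot": TCP orientation; "force": force on the tool from outside, world axes, zero at the start; "torque": the same for the moment, N m; "width": finger opening in mm.
Only numpy, scipy, OpenCV 4.12 (cv2) and the standard library are available. Lean on these libraries where they do the work, as an engineer would, in place of code of your own. Each camera call takes 0.05 s, during which the arm holds its last target. There are 200 camera calls.

TASK

Open the grey power box on the craft table so that its breakers can be reached: lift the red paddle until you feel the latch come up against its stop, without wrenching it any harder, and keep it up while the door leaves the frame so the pawl is not dragged on its striker. Swing the door steadily until it stands wide open, about square to the box or farther, then let go so the paddle drops back, and leave everything else on the table and on the box where it is.

Things in the scene. Friction and masses are not known exactly. Their poses are not given: they have to be found in the camera images.
- power_box: Grey steel power enclosure fixed to the table, 170 deep (x) x 260 wide (y) x 274 high. Origin: centre of its underside; x points from its door to its back, y to its left (hinge side), z up. The closed door's outer face is 105 in front of the origin. Its top flange is 30 high and carries the striker
- door_hinge (a point): Point on the door's vertical hinge axis, half-way up the door (137 above the table), at the box's front left edge. Door 254 wide, 250 high, 20 thick, 0.7 to 1.2 kg. The point turns with the door: its -y axis runs along the door to its free edge, its -x axis points out of the door's outer face
- door_edge (a point): Middle of the door's free edge (256 from the hinge axis, half-way up); its axes turn with the door like door_hinge
- door (a joint): Angle of the door, rad: 0 shut, grows as it opens toward the robot and round to the left (clockwise seen from above); 1.57 is square to the box, limit 1.95. Light friction: it stays where it is left
- paddle_pivot (a point): Pivot of the red paddle, on the black latch plate of the door: 205 from the hinge axis along the door, 9 in front of its outer face, 244 above the table. The pivot axis is level and runs along the door; the point turns with the door, axes as door_hinge
- paddle_grip (a point): Middle of the paddle's free edge, which is rolled into a round red bar 42 wide (along the door), 12 thick, with rounded ends: pinch it across its ends, fingers from above, and it turns freely between them. At rest 60 in front of (-x of the door's axes) and 33 below the pivot; it moves on a 68 radius about the pivot. The red blade behind it is 30 wide. 50 free at each side, nothing above
- paddle (a joint): Paddle angle, rad: 0 at rest (blade hanging 0.5 below level), grows as its free end is lifted; a spring drops it back. Lifting takes 4 to 12 N at the grip point (more when gripped harder). Its free play differs every time: the pawl begins to move anywhere from 0 to 0.55 and lands on its stop somewhere from 0.4 to 1.05, felt as a sharp rise of force; some 9 N above the running force wrenches the latch
- striker (a point): Hidden steel striker, 50 wide, 24 high, behind the box's top flange straight above the paddle. The pawl, on the inside of the door, stands 8.5 up behind it and holds the door shut with 1 to 2 of play until it is drawn down. Origin: middle of its lower edge
- latch_stop (a point): Hidden latch housing on the inside of the door under the pawl; its top is the stop on which the pawl lands after 10 mm of travel. The pawl clears the striker only in the last 1.5 mm before that (about the last 4 mm of lift at the grip point). Origin: middle of the stop face, 75 below the pivot's level
- lantern: black and cream battery lantern, 86 across, 146 tall, 0.32 kg, standing loose on top of the power box. Origin under its centre
- glue_stick_mid (a point): yellow glue stick, 28 across, 92 tall, standing beside the box on its right (-y) side. This point is half-way up
- tape_roll_mid (a point): red roll of tape lying flat, 100 across, 25 high, beside the box on its left (+y) side. This point is at its centre
- stapler_mid (a point): red and black stapler, 130 x 34 x 50, on the round wooden board at the right. This point is half-way up
- marker_mid (a point): black marker pen with white cap, 133 long, 19 across, lying on the table at the left. This point is at its centre
- candle_jar_mid (a point): amber glass jar, 68 across, 62 tall, standing at the left. This point is half-way up
- pencil_cup_mid (a point): white cup, 76 across, 100 tall, standing at the right. This point is half-way up

How it is judged:
By the outcome, as a careful person would: the job done as asked, in the order asked, and still so for the second after the job is handed in, with the robot touching nothing.
It also fails if it takes over 72 s, if anything falls off the work surface, if the arm or the gripper's body presses on something with over 40 N, if the wrist force passes 120 N, or if a joint passes its speed limit or range.

## Working session

There is one attempt and no reset: what is moved stays moved. The work goes in short steps, Python scripts to look and compute and a tool call to move; the robot and the scene stay as the last step left them, time stands still between calls to the robot, and variables do not carry over. Pictures are saved under pics/ and viewed, about 8 in all and at most 12, crops included, and the job is handed in when it is done.

Besides the shell and the picture viewer there is one more tool, called after ">>>" as a command line: name --argument value ..., lists and objects as JSON in quotes. apply_moves: Moves the arm, as the interface text tells. Its arguments: {"type":"object","properties":{"increments":{"type":"array"}},"required":["increments"]}

```bash
mkdir -p pics; python3 - <<'E'
from cell import *
import cv2,numpy as np
for n in("side","top"):
    cv2.imwrite(f"pics/{n}0.png",get_image(n)[:,:,::-1]); print(n,calibration(n))
print(read_state())
E
```

```text
side {'camera_matrix': array([[481.52166358,   0.        , 277.78293671],
       [  0.        , 481.52166358, 208.91520507],
       [  0.        ,   0.        ,   1.        ]]), 'distortion': array([-0.10416397,  0.        ,  0.        ,  0.        ,  0.        ]), 'origin': array([ 359.76090561, -800.17389858, 1086.85784933]), 'attitude': array([ 0.73045013,  0.00874089, -0.33675832])}
top {'camera_matrix': array([[508.33737578,   0.        , 278.28191443],
       [  0.        , 508.33737578, 213.57144202],
       [  0.        ,   0.        ,   1.        ]]), 'distortion': array([-0.02178395,  0.        ,  0.        ,  0.        ,  0.        ]), 'origin': array([ 496.57869035,  -25.63203679, 1514.73378005]), 'attitude': array([ 0.0732008 ,  0.01129944, -1.5959852 ])}
{'clock': 0.1, 'qpos': array([-1.29679355,  0.62921026,  0.0384548 ,  1.51827823, -0.02694936,
        0.99635492, -0.02001663]), 'qd': array([ 0.00105844, -0.00088631, -0.0004339 , -0.00195935,  0.0003071 ,
       -0.00170217, -0.00096707]), 'tau': array([ 3.86237749e-03, -5.64532542e+01,  1.23083699e+00, -1.93972385e+01,
        1.12885761e-02,  5.44999246e-03, -7.13484098e-07]), 'eef_pos': array([216.44342623, 612.28929434, 230.50611407]), 'tool_rot': array([-3.13986106e+00,  6.42602731e-05,  2.80179250e+00]), 'force': array([-0.07687017, -0.46409453, -0.55664928]), 'torque': array([ 0.01859676,  0.0279247 , -0.02383721]), 'width': 85.23848985075787}
```

View pics/side0.png

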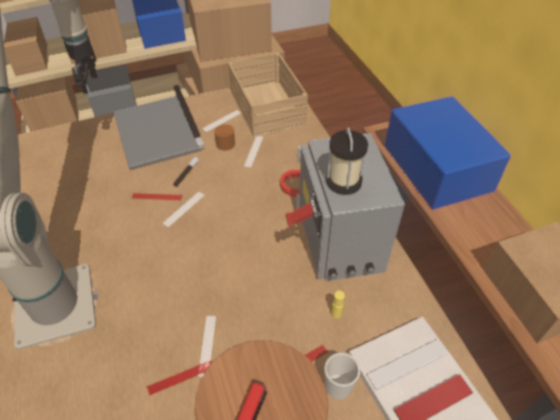

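View pics/top0.png

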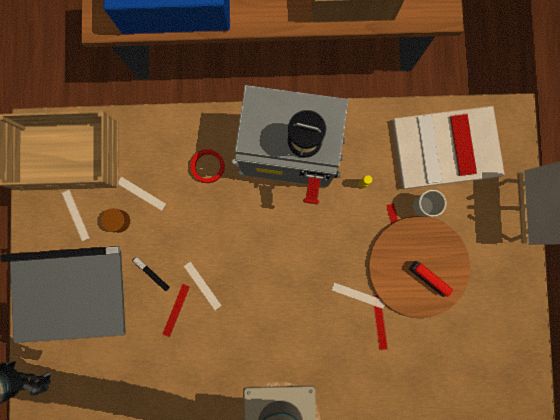

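The side view shows the box at about (350,205), with the red paddle at (300,215). The top view shows the box top spanning (237..348, 86..185), with the paddle at (313,190). I'll zoom in on both.

```bash
cat > h.py <<'E'
import cv2,numpy as np
from cell import *
from scipy.spatial.transform import Rotation as R
def cam(n):
    c=calibration(n); return c,R.from_euler('xyz',c['attitude']).as_matrix()
def proj(n,P):
    c,A=cam(n); q=(np.atleast_2d(P)-c['origin'])@A*[1,-1,-1]
    return cv2.projectPoints(q,np.zeros(3),np.zeros(3),c['camera_matrix'],c['distortion'])[0][:,0]
def ray(n,uv):
    c,A=cam(n); u=cv2.undistortPoints(np.float64([[uv]]),c['camera_matrix'],c['distortion'])[0,0]
    return c['origin'],A@np.array([u[0],-u[1],-1])
def atz(n,uv,z):
    o,d=ray(n,uv); return o+d*(z-o[2])/d[2]
E
python3 - <<'E'
from h import *
a=cv2.imread("pics/top0.png")[76:216,220:390]; b=cv2.imread("pics/side0.png")[130:290,270:410]
a=cv2.resize(a,None,fx=2.5*.9,fy=2.5*.9,interpolation=3);
a=cv2.imread("pics/top0.png")[80:210,230:360]; b=cv2.imread("pics/side0.png")[130:290,270:410]
a=cv2.resize(a,(390,390),interpolation=2);b=cv2.resize(b,(420,480),interpolation=2)[:, :400]
c=np.zeros((480,795,3),np.uint8);c[:390,:390]=a;c[:,395:]=b;cv2.imwrite("pics/z1.png",c)
for uv in[(246,86),(348,98)]:print(atz("top",uv,274))
# red centroid of paddle in each
for n,(u0,v0,u1,v1) in dict(top=(300,172,325,210),side=(283,200,316,232)).items():
    p=cv2.imread(f"pics/{n}0.png").astype(int)[v0:v1,u0:u1]
    m=(p[...,2]>90)&(p[...,1]<60)&(p[...,0]<70);y,x=np.nonzero(m);print(n,x.min()+u0,x.max()+u0,y.min()+v0,y.max()+v0,x.mean()+u0,y.mean()+v0)
    for r in range(0,v1-v0,2):
        s=np.nonzero(m[r])[0]
        if len(s):print(r+v0,s.min()+u0,s.max()+u0,end='; ')
E
```

```text
[909.53862406  58.68918659 274.        ]
[ 871.7109728  -194.64890042  274.        ]
top 303 320 177 203 312.2194357366771 190.56112852664577
178 309 318; 180 309 320; 182 308 319; 184 307 319; 186 307 319; 188 307 318; 190 307 317; 192 307 317; 194 306 317; 196 306 317; 198 305 316; 200 303 317; 202 305 318; side 312 312 214 214 312.0 214.0
214 312 312;
```

View pics/z1.png

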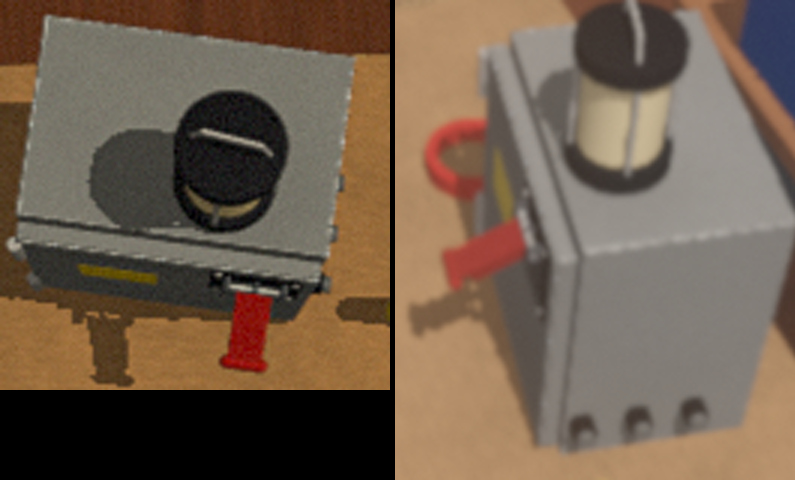

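Top crop: top-plate corners at full-image (245.7,85.3), (348,99), (236.7,151.7) and (338,167). The bar runs from (304,202) to (318.7,203.3). Side crop: box corners at (403,204), (332.7,217) and (326.7,279), with the bar near (289,219). Next I fit the pose.

```bash
cat >> h.py <<'E'
def W(p,P):
    c,s=np.cos(p[2]),np.sin(p[2]); P=np.atleast_2d(P)
    return np.c_[p[0]+c*P[:,0]-s*P[:,1],p[1]+s*P[:,0]+c*P[:,1],P[:,2]]
E
python3 - <<'E'
from h import *
from scipy.optimize import least_squares
T=[((85,130,274),(245.7,85.3)),((85,-130,274),(348,99)),((-85,130,274),(236.7,151.7)),((-85,-130,274),(338,167)),((-174,-76,211),(311.5,202))]
S=[((85,-130,274),(403,204)),((-85,-130,274),(332.7,217)),((-85,-130,0),(326.7,279)),((-174,-76,211),(289,219))]
def f(p):
    return np.r_[(proj("top",W(p,[a for a,_ in T]))-[b for _,b in T]).ravel(),(proj("side",W(p,[a for a,_ in S]))-[b for _,b in S]).ravel()]
r=least_squares(f,[800,-60,-.148],loss='soft_l1',x_scale=[10,10,.05]);print(r.x,r.fun.reshape(-1,2).round(1))
for q in[(-174,-76,211),(-114,-76,244),(-95,128,137)]:print(q,W(r.x,q))
E
```

```text
[ 8.07023023e+02 -5.31182708e+01 -1.63285046e-01] [[-0.8 -0.2]
 [ 0.3 -0.2]
 [-1.6 -0.1]
 [ 1.5 -1.3]
 [ 0.1 -1.1]
 [ 0.5  0.5]
 [-0.9 -2.4]
 [-2.7  3.1]
 [-0.9  1.2]]
(-174, -76, 211) [[622.98287599 -99.82184917 211.        ]]
(-114, -76, 244) [[ 682.18479138 -109.57547483  244.        ]]
(-95, 128, 137) [[734.09439184  88.62238939 137.        ]]
```

>>> apply_moves --increments '[{"tx": 0.015, "ty": -0.025, "tz": 0.02, "rz": 0.1, "claw": 0.085}, {"tx": 0.035, "ty": -0.06, "tz": 0.04, "rz": 0.3, "claw": 0.085}, {"tx": 0.055, "ty": -0.095, "tz": 0.06, "rz": 0.4, "claw": 0.085}, {"tx": 0.075, "ty": -0.13, "tz": 0.07, "rz": 0.5, "claw": 0.085}, {"tx": 0.095, "ty": -0.165, "tz": 0.07, "rz": 0.6, "claw": 0.085}, {"tx": 0.115, "ty": -0.2, "tz": 0.07, "rz": 0.7, "claw": 0.085}, {"tx": 0.135, "ty": -0.235, "tz": 0.07, "rz": 0.8, "claw": 0.085}, {"tx": 0.155, "ty": -0.27, "tz": 0.07, "rz": 0.9, "claw": 0.085}, {"tx": 0.175, "ty": -0.305, "tz": 0.07, "rz": 1.0, "claw": 0.085}, {"tx": 0.195, "ty": -0.34, "tz": 0.07, "rz": 1.1, "claw": 0.085}, {"tx": 0.215, "ty": -0.375, "tz": 0.07, "rz": 1.2, "claw": 0.085}, {"tx": 0.235, "ty": -0.41, "tz": 0.07, "rz": 1.3, "claw": 0.085}]'

```text
$.increments[0]: bad value
```

>>> apply_moves --increments '[{"tx": 0.02, "ty": -0.035, "rz": 0.1}, {"tx": 0.04, "ty": -0.07, "rz": 0.2}, {"tx": 0.06, "ty": -0.105, "rz": 0.3}, {"tx": 0.08, "ty": -0.14, "rz": 0.4}, {"tx": 0.1, "ty": -0.175, "rz": 0.5}, {"tx": 0.12, "ty": -0.21, "rz": 0.6}, {"tx": 0.14, "ty": -0.245, "rz": 0.7}, {"tx": 0.155, "ty": -0.275, "rz": 0.8}, {"tx": 0.165, "ty": -0.295, "rz": 0.8}, {"tx": 0.169, "ty": -0.303, "rz": 0.8}, {"tx": 0.169, "ty": -0.303, "rz": 0.8}, {"tx": 0.169, "ty": -0.303, "rz": 0.8}]'

```text
$.increments[0]: bad value
```

```bash
cat > look.py <<'E'
import sys
from h import *
k=sys.argv[1]; a=get_image("top");b=get_image("side")
cv2.imwrite(f"pics/top{k}.png",a[:,:,::-1]);cv2.imwrite(f"pics/side{k}.png",b[:,:,::-1])
s=read_state()
for q in('clock','qpos','eef_pos','tool_rot','force','width'):print(q,np.round(s[q],3))
def crop(im,n,P):
    u,v=proj(n,P)[0].astype(int);u=np.clip(u,65,495);v=np.clip(v,65,355)
    return cv2.resize(im[v-65:v+65,u-65:u+65,::-1],(395,395),interpolation=2)
P=np.array(eval(sys.argv[2])) if len(sys.argv)>2 else s['eef_pos']
cv2.imwrite(f"pics/l{k}.png",np.hstack([crop(a,"top",P),np.zeros((395,6,3),np.uint8),crop(b,"side",P)]))
E
python3 look.py 1
```

```text
clock 0.2
qpos [-1.297  0.629  0.038  1.518 -0.027  0.996 -0.02 ]
eef_pos [216.504 612.516 230.751]
tool_rot [-3.14   0.     2.802]
force [0.934 0.895 0.649]
width 85.659
```

View pics/l1.png

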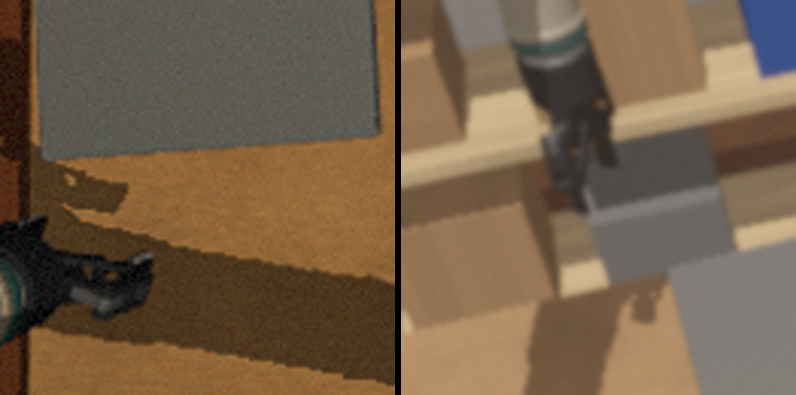

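The arm hasn't moved: each row apparently needs all seven numbers. This picture shows only the gripper at its start pose.

>>> apply_moves --increments '[{"tx": 0.015, "ty": -0.025, "tz": 0.02, "rx": 0, "ry": 0, "rz": 0.1, "claw": 0.085}, {"tx": 0.035, "ty": -0.06, "tz": 0.04, "rx": 0, "ry": 0, "rz": 0.3, "claw": 0.085}, {"tx": 0.055, "ty": -0.095, "tz": 0.06, "rx": 0, "ry": 0, "rz": 0.4, "claw": 0.085}, {"tx": 0.075, "ty": -0.13, "tz": 0.07, "rx": 0, "ry": 0, "rz": 0.5, "claw": 0.085}, {"tx": 0.095, "ty": -0.165, "tz": 0.07, "rx": 0, "ry": 0, "rz": 0.6, "claw": 0.085}, {"tx": 0.115, "ty": -0.2, "tz": 0.07, "rx": 0, "ry": 0, "rz": 0.7, "claw": 0.085}, {"tx": 0.135, "ty": -0.235, "tz": 0.07, "rx": 0, "ry": 0, "rz": 0.8, "claw": 0.085}, {"tx": 0.155, "ty": -0.27, "tz": 0.07, "rx": 0, "ry": 0, "rz": 0.9, "claw": 0.085}, {"tx": 0.175, "ty": -0.305, "tz": 0.07, "rx": 0, "ry": 0, "rz": 1.0, "claw": 0.085}, {"tx": 0.195, "ty": -0.34, "tz": 0.07, "rx": 0, "ry": 0, "rz": 1.1, "claw": 0.085}, {"tx": 0.215, "ty": -0.375, "tz": 0.07, "rx": 0, "ry": 0, "rz": 1.2, "claw": 0.085}, {"tx": 0.235, "ty": -0.41, "tz": 0.07, "rx": 0, "ry": 0, "rz": 1.3, "claw": 0.085}]'

```text
clock: 1.4
eef_pos: [452.1, 201.3, 301.4]
tool_rot: [3.141, 0.0, 2.916]
force: [0.2, 0.7, -0.9]
width: 85.0
```

>>> apply_moves --increments '[{"tx": 0.02, "ty": -0.035, "tz": 0, "rx": 0, "ry": 0, "rz": 0.1, "claw": 0.085}, {"tx": 0.04, "ty": -0.07, "tz": 0, "rx": 0, "ry": 0, "rz": 0.2, "claw": 0.085}, {"tx": 0.06, "ty": -0.105, "tz": 0, "rx": 0, "ry": 0, "rz": 0.3, "claw": 0.085}, {"tx": 0.08, "ty": -0.14, "tz": 0, "rx": 0, "ry": 0, "rz": 0.4, "claw": 0.085}, {"tx": 0.1, "ty": -0.175, "tz": 0, "rx": 0, "ry": 0, "rz": 0.5, "claw": 0.085}, {"tx": 0.12, "ty": -0.21, "tz": 0, "rx": 0, "ry": 0, "rz": 0.6, "claw": 0.085}, {"tx": 0.14, "ty": -0.245, "tz": 0, "rx": 0, "ry": 0, "rz": 0.7, "claw": 0.085}, {"tx": 0.155, "ty": -0.275, "tz": 0, "rx": 0, "ry": 0, "rz": 0.8, "claw": 0.085}, {"tx": 0.165, "ty": -0.295, "tz": 0, "rx": 0, "ry": 0, "rz": 0.8, "claw": 0.085}, {"tx": 0.169, "ty": -0.302, "tz": 0, "rx": 0, "ry": 0, "rz": 0.8, "claw": 0.085}, {"tx": 0.169, "ty": -0.302, "tz": -0.02, "rx": 0, "ry": 0, "rz": 0.8, "claw": 0.085}, {"tx": 0.169, "ty": -0.302, "tz": -0.04, "rx": 0, "ry": 0, "rz": 0.8, "claw": 0.085}]'

```text
clock: 2.6
eef_pos: [620.8, -98.2, 261.2]
tool_rot: [3.141, 0.001, 2.986]
force: [0.3, -0.3, -0.9]
width: 85.2
```

```bash
python3 look.py 2
```

```text
clock 2.7
qpos [ 0.018  0.574  0.154  1.552 -0.098  1.03   1.615]
eef_pos [618.412 -97.283 258.537]
tool_rot [ 3.141 -0.007  2.986]
force [-1.399  0.379 -0.416]
width 84.994
```

View pics/l2.png

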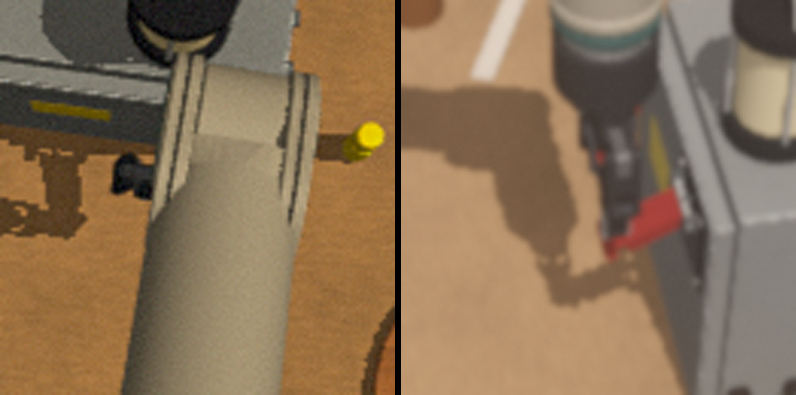

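The side crop shows the near fingertip at (610,238), just above the bar end at (613,250), so it is aligned. Next I descend and then close.

>>> apply_moves --increments '[{"tx": 0, "ty": 0, "tz": -0.01, "rx": 0, "ry": 0, "rz": 0, "claw": 0.085}, {"tx": 0, "ty": 0, "tz": -0.025, "rx": 0, "ry": 0, "rz": 0, "claw": 0.085}, {"tx": 0, "ty": 0, "tz": -0.04, "rx": 0, "ry": 0, "rz": 0, "claw": 0.085}, {"tx": 0, "ty": 0, "tz": -0.055, "rx": 0, "ry": 0, "rz": 0, "claw": 0.085}, {"tx": 0, "ty": 0, "tz": -0.065, "rx": 0, "ry": 0, "rz": 0, "claw": 0.085}, {"tx": 0, "ty": 0, "tz": -0.072, "rx": 0, "ry": 0, "rz": 0, "claw": 0.085}, {"tx": 0, "ty": 0, "tz": -0.072, "rx": 0, "ry": 0, "rz": 0, "claw": 0.085}, {"tx": 0, "ty": 0, "tz": -0.072, "rx": 0, "ry": 0, "rz": 0, "claw": 0.07}, {"tx": 0, "ty": 0, "tz": -0.072, "rx": 0, "ry": 0, "rz": 0, "claw": 0.06}, {"tx": 0, "ty": 0, "tz": -0.072, "rx": 0, "ry": 0, "rz": 0, "claw": 0.055}, {"tx": 0, "ty": 0, "tz": -0.072, "rx": 0, "ry": 0, "rz": 0, "claw": 0.052}, {"tx": 0, "ty": 0, "tz": -0.072, "rx": 0, "ry": 0, "rz": 0, "claw": 0.05}]'

```text
clock: 3.9
eef_pos: [620.7, -99.2, 189.6]
tool_rot: [3.142, 0.0, 2.985]
force: [0.4, 0.8, -0.4]
width: 49.9
```

```bash
python3 look.py 3
```

```text
clock 4.0
qpos [ 0.028  0.646  0.142  1.628 -0.111  0.876  1.627]
eef_pos [620.641 -99.135 189.402]
tool_rot [3.142 0.    2.985]
force [-0.257 -0.272 -0.256]
width 50.312
```

View pics/l3.png

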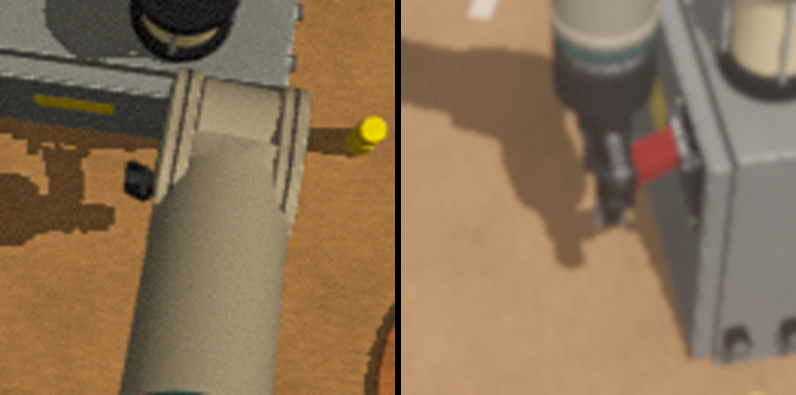

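The near finger at (612,185) covers the bar end, and the blade shows behind it at (655,155). I'll close the fingers.

>>> apply_moves --increments '[{"tx": 0, "ty": 0, "tz": 0, "rx": 0, "ry": 0, "rz": 0, "claw": 0.045}, {"tx": 0, "ty": 0, "tz": 0, "rx": 0, "ry": 0, "rz": 0, "claw": 0.04}, {"tx": 0, "ty": 0, "tz": 0, "rx": 0, "ry": 0, "rz": 0, "claw": 0.035}, {"tx": 0, "ty": 0, "tz": 0, "rx": 0, "ry": 0, "rz": 0, "claw": 0.03}, {"tx": 0, "ty": 0, "tz": 0, "rx": 0, "ry": 0, "rz": 0, "claw": 0.03}, {"tx": 0, "ty": 0, "tz": 0, "rx": 0, "ry": 0, "rz": 0, "claw": 0.03}]'

```text
clock: 4.6
eef_pos: [621.1, -97.2, 190.1]
tool_rot: [3.139, 0.001, 2.986]
force: [-1.0, 4.9, 4.7]
width: 37.6
```

```bash
cat > arc.py <<'E'
from h import *
s=read_state(); print({k:np.round(s[k],2) for k in('eef_pos','force','torque','width','clock')})
# lift arc (mm, world) from rest for paddle angle a, box yaw -.16
d=np.array([np.cos(-.16),np.sin(-.16)])
for a in np.arange(.05,1.11,.05):
    dx=-68*(np.cos(.503-a)-np.cos(.503)); dz=68*(np.sin(.503)-np.sin(.503-a)); print(round(a,2),(dx*d).round(1),round(dz,1))
E
python3 arc.py
```

```text
{'eef_pos': array([621.1 , -97.23, 190.05]), 'force': array([-1.04,  4.89,  4.68]), 'torque': array([ 1.07,  0.13, -0.04]), 'width': np.float64(37.55), 'clock': np.float64(4.6)}
0.05 [-1.5  0.2] 3.0
0.1 [-2.9  0.5] 6.1
0.15 [-4.2  0.7] 9.3
0.2 [-5.3  0.8] 12.5
0.25 [-6.2  1. ] 15.8
0.3 [-6.9  1.1] 19.1
0.35 [-7.5  1.2] 22.4
0.4 [-8.   1.3] 25.8
0.45 [-8.2  1.3] 29.2
0.5 [-8.3  1.3] 32.6
0.55 [-8.2  1.3] 36.0
0.6 [-8.   1.3] 39.4
0.65 [-7.6  1.2] 42.7
0.7 [-7.   1.1] 46.1
0.75 [-6.3  1. ] 49.4
0.8 [-5.4  0.9] 52.7
0.85 [-4.3  0.7] 55.9
0.9 [-3.1  0.5] 59.1
0.95 [-1.7  0.3] 62.2
1.0 [-0.2  0. ] 65.2
1.05 [ 1.5 -0.2] 68.1
1.1 [ 3.3 -0.5] 71.0
```

The width is 37.6, not 42, so I'll take a close look before lifting.

```bash
python3 - <<'E'
from h import *
s=read_state();print(s['width'],s['force'])
b=get_image("side")[:,:,::-1].copy();e=s['eef_pos']
print(read_state()['width'])
p=[807.02,-53.12,-.16]
u,v=proj("side",e)[0].astype(int);f=6
im=cv2.resize(b[v-50:v+30,u-40:u+60],None,fx=f,fy=f,interpolation=cv2.INTER_CUBIC)
for P,c in[(e,(0,255,255)),(e+[-3,-20,19],(0,255,0)),(W(p,(-174,-97,211))[0],(255,0,0))]:
    q=(proj("side",P)[0]-[u-40,v-50]+.5)*f;cv2.circle(im,tuple(int(x) for x in q),5,c,2)
cv2.imwrite("pics/c4.png",im)
E
```

```text
37.550389917231634 [-1.03906587  4.89035695  4.67709439]
38.11121345012527
```

View pics/c4.png

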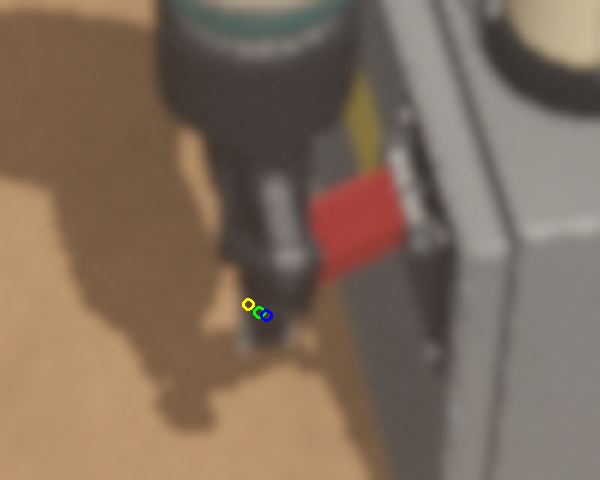

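The fitted bar end (266,315) and the grasp point (258,312) agree within about 2 mm, and the finger covers the bar. I'll lift gently along the arc and watch the force.

>>> apply_moves --increments '[{"tx": -0.0007, "ty": 0.0001, "tz": 0.0015, "rx": 0, "ry": 0, "rz": 0, "claw": 0.03}, {"tx": -0.0015, "ty": 0.0002, "tz": 0.003, "rx": 0, "ry": 0, "rz": 0, "claw": 0.03}, {"tx": -0.0022, "ty": 0.0003, "tz": 0.0045, "rx": 0, "ry": 0, "rz": 0, "claw": 0.03}, {"tx": -0.0029, "ty": 0.0005, "tz": 0.006, "rx": 0, "ry": 0, "rz": 0, "claw": 0.03}, {"tx": -0.0029, "ty": 0.0005, "tz": 0.006, "rx": 0, "ry": 0, "rz": 0, "claw": 0.03}]'

```text
clock: 5.15
eef_pos: [618.6, -96.9, 195.1]
tool_rot: [3.139, 0.001, 2.986]
force: [3.8, 4.7, -1.6]
width: 38.1
```

>>> apply_moves --increments '[{"tx": -0.0013, "ty": 0.0002, "tz": 0.0032, "rx": 0, "ry": 0, "rz": 0, "claw": 0.03}, {"tx": -0.0024, "ty": 0.0003, "tz": 0.0064, "rx": 0, "ry": 0, "rz": 0, "claw": 0.03}, {"tx": -0.0024, "ty": 0.0003, "tz": 0.0064, "rx": 0, "ry": 0, "rz": 0, "claw": 0.03}]'

```text
clock: 5.45
eef_pos: [616.0, -96.3, 201.3]
tool_rot: [3.139, 0.001, 2.986]
force: [4.0, 5.4, -3.8]
width: 38.2
```

>>> apply_moves --increments '[{"tx": -0.0005, "ty": 0.0001, "tz": 0.0016, "rx": 0, "ry": 0, "rz": 0, "claw": 0.03}, {"tx": -0.0009, "ty": 0.0002, "tz": 0.0033, "rx": 0, "ry": 0, "rz": 0, "claw": 0.03}, {"tx": -0.0009, "ty": 0.0002, "tz": 0.0033, "rx": 0, "ry": 0, "rz": 0, "claw": 0.03}]'

```text
clock: 5.75
eef_pos: [614.9, -96.1, 204.2]
tool_rot: [3.139, -0.0, 2.986]
force: [3.4, 4.8, -5.6]
width: 38.2
```

>>> apply_moves --increments '[{"tx": -0.0004, "ty": 0.0001, "tz": 0.0016, "rx": 0, "ry": 0, "rz": 0, "claw": 0.03}, {"tx": -0.0007, "ty": 0.0001, "tz": 0.0033, "rx": 0, "ry": 0, "rz": 0, "claw": 0.03}, {"tx": -0.0007, "ty": 0.0001, "tz": 0.0033, "rx": 0, "ry": 0, "rz": 0, "claw": 0.03}]'

```text
clock: 6.05
eef_pos: [613.9, -95.6, 207.3]
tool_rot: [3.139, -0.001, 2.987]
force: [2.9, 5.3, -5.0]
width: 38.0
```

```bash
python3 look.py 5 "[618,-99,235]"
```

```text
clock 6.15
qpos [ 0.023  0.616  0.144  1.63  -0.109  0.904  1.624]
eef_pos [613.858 -95.608 207.195]
tool_rot [ 3.139e+00 -1.000e-03  2.987e+00]
force [ 3.376  5.565 -5.59 ]
width 38.071
```

View pics/l5.png

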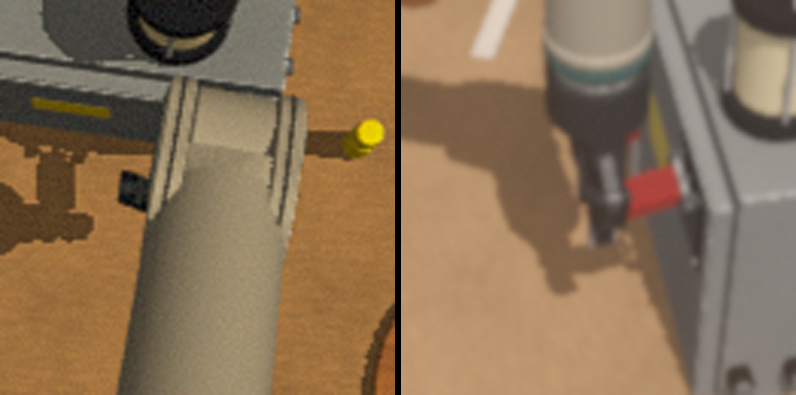

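The side crop shows the blade now nearly level, so the paddle is following at a running force of about 5.5 N. The arm gives about 5 N/mm, so steps of 1.6 mm or less near the stop are safe. The stop can't come before 25.8 mm of lift, and I'm at 19 mm.

>>> apply_moves --increments '[{"tx": -0.0003, "ty": 0.0, "tz": 0.0015, "rx": 0, "ry": 0, "rz": 0, "claw": 0.03}, {"tx": -0.0006, "ty": 0.0001, "tz": 0.003, "rx": 0, "ry": 0, "rz": 0, "claw": 0.03}, {"tx": -0.0009, "ty": 0.0001, "tz": 0.005, "rx": 0, "ry": 0, "rz": 0, "claw": 0.03}, {"tx": -0.0009, "ty": 0.0001, "tz": 0.005, "rx": 0, "ry": 0, "rz": 0, "claw": 0.03}]'

```text
clock: 6.55
eef_pos: [612.6, -95.3, 212.1]
tool_rot: [3.138, -0.002, 2.987]
force: [1.8, 6.0, -5.3]
width: 37.7
```

>>> apply_moves --increments '[{"tx": -0.0001, "ty": 0, "tz": 0.0008, "rx": 0, "ry": 0, "rz": 0, "claw": 0.03}, {"tx": -0.0002, "ty": 0, "tz": 0.0016, "rx": 0, "ry": 0, "rz": 0, "claw": 0.03}, {"tx": -0.0002, "ty": 0, "tz": 0.0016, "rx": 0, "ry": 0, "rz": 0, "claw": 0.03}]'

```text
clock: 6.85
eef_pos: [613.2, -95.9, 214.0]
tool_rot: [3.14, -0.0, 2.987]
force: [3.6, 6.5, -4.7]
width: 38.1
```

>>> apply_moves --increments '[{"tx": -0.0001, "ty": 0, "tz": 0.0008, "rx": 0, "ry": 0, "rz": 0, "claw": 0.03}, {"tx": -0.0001, "ty": 0, "tz": 0.0016, "rx": 0, "ry": 0, "rz": 0, "claw": 0.03}, {"tx": -0.0001, "ty": 0, "tz": 0.0016, "rx": 0, "ry": 0, "rz": 0, "claw": 0.03}]'

```text
clock: 7.15
eef_pos: [613.1, -96.0, 215.7]
tool_rot: [3.14, 0.0, 2.987]
force: [3.4, 7.1, -3.6]
width: 38.1
```

>>> apply_moves --increments '[{"tx": 0, "ty": 0.0005, "tz": 0.0008, "rx": 0, "ry": 0, "rz": 0, "claw": 0.03}, {"tx": 0, "ty": 0.001, "tz": 0.0016, "rx": 0, "ry": 0, "rz": 0, "claw": 0.03}, {"tx": 0, "ty": 0.001, "tz": 0.0016, "rx": 0, "ry": 0, "rz": 0, "claw": 0.03}]'

```text
clock: 7.45
eef_pos: [612.9, -96.0, 217.3]
tool_rot: [3.142, -0.0, 2.987]
force: [3.4, 4.9, -4.8]
width: 37.5
```

>>> apply_moves --increments '[{"tx": 0, "ty": 0.0005, "tz": 0.0008, "rx": 0, "ry": 0, "rz": 0, "claw": 0.03}, {"tx": 0, "ty": 0.001, "tz": 0.0016, "rx": 0, "ry": 0, "rz": 0, "claw": 0.03}, {"tx": 0, "ty": 0.001, "tz": 0.0016, "rx": 0, "ry": 0, "rz": 0, "claw": 0.03}]'

```text
clock: 7.75
eef_pos: [612.6, -95.9, 218.9]
tool_rot: [-3.141, -0.0, 2.986]
force: [4.5, 4.4, -4.5]
width: 37.5
```

>>> apply_moves --increments '[{"tx": 0, "ty": 0, "tz": 0.0008, "rx": 0, "ry": 0, "rz": 0, "claw": 0.03}, {"tx": 0, "ty": 0, "tz": 0.0016, "rx": 0, "ry": 0, "rz": 0, "claw": 0.03}, {"tx": 0, "ty": 0, "tz": 0.0016, "rx": 0, "ry": 0, "rz": 0, "claw": 0.03}]'

```text
clock: 8.05
eef_pos: [612.5, -95.8, 221.0]
tool_rot: [-3.141, -0.0, 2.987]
force: [2.1, 4.5, -3.5]
width: 37.3
```

>>> apply_moves --increments '[{"tx": 0, "ty": 0, "tz": 0.0008, "rx": 0, "ry": 0, "rz": 0, "claw": 0.03}, {"tx": 0, "ty": 0, "tz": 0.0016, "rx": 0, "ry": 0, "rz": 0, "claw": 0.03}, {"tx": 0, "ty": 0, "tz": 0.0016, "rx": 0, "ry": 0, "rz": 0, "claw": 0.03}]'

```text
clock: 8.35
eef_pos: [612.3, -95.8, 222.5]
tool_rot: [-3.141, -0.001, 2.987]
force: [2.8, 5.0, -3.7]
width: 37.5
```

>>> apply_moves --increments '[{"tx": 0, "ty": 0, "tz": 0.0008, "rx": 0, "ry": 0, "rz": 0, "claw": 0.03}, {"tx": 0, "ty": 0, "tz": 0.0016, "rx": 0, "ry": 0, "rz": 0, "claw": 0.03}, {"tx": 0, "ty": 0, "tz": 0.0016, "rx": 0, "ry": 0, "rz": 0, "claw": 0.03}]'

```text
clock: 8.65
eef_pos: [612.2, -95.8, 224.0]
tool_rot: [-3.141, -0.001, 2.987]
force: [1.0, 4.9, -4.7]
width: 37.6
```

>>> apply_moves --increments '[{"tx": 0.0001, "ty": 0, "tz": 0.0008, "rx": 0, "ry": 0, "rz": 0, "claw": 0.03}, {"tx": 0.0002, "ty": 0, "tz": 0.0016, "rx": 0, "ry": 0, "rz": 0, "claw": 0.03}, {"tx": 0.0002, "ty": 0, "tz": 0.0016, "rx": 0, "ry": 0, "rz": 0, "claw": 0.03}]'

```text
clock: 8.95
eef_pos: [612.6, -95.5, 226.0]
tool_rot: [-3.141, -0.001, 2.988]
force: [1.6, 5.6, -3.6]
width: 37.3
```

>>> apply_moves --increments '[{"tx": 0.0001, "ty": 0, "tz": 0.0008, "rx": 0, "ry": 0, "rz": 0, "claw": 0.03}, {"tx": 0.0002, "ty": 0, "tz": 0.0016, "rx": 0, "ry": 0, "rz": 0, "claw": 0.03}, {"tx": 0.0002, "ty": 0, "tz": 0.0016, "rx": 0, "ry": 0, "rz": 0, "claw": 0.03}]'

```text
clock: 9.25
eef_pos: [612.4, -95.4, 227.4]
tool_rot: [-3.141, -0.002, 2.988]
force: [1.3, 4.5, -3.7]
width: 37.3
```

>>> apply_moves --increments '[{"tx": 0.0001, "ty": 0, "tz": 0.0008, "rx": 0, "ry": 0, "rz": 0, "claw": 0.03}, {"tx": 0.0002, "ty": 0, "tz": 0.0016, "rx": 0, "ry": 0, "rz": 0, "claw": 0.03}, {"tx": 0.0002, "ty": 0, "tz": 0.0016, "rx": 0, "ry": 0, "rz": 0, "claw": 0.03}]'

```text
clock: 9.55
eef_pos: [612.2, -95.4, 228.8]
tool_rot: [-3.141, -0.002, 2.988]
force: [1.3, 4.9, -3.9]
width: 37.4
```

```bash
python3 look.py 6 "[618,-99,235]"
```

```text
clock 9.65
qpos [ 0.017  0.591  0.15   1.61  -0.101  0.95   1.618]
eef_pos [612.219 -95.37  228.749]
tool_rot [-3.141e+00 -2.000e-03  2.988e+00]
force [ 0.466  4.752 -4.586]
width 37.033
```

View pics/l6.png

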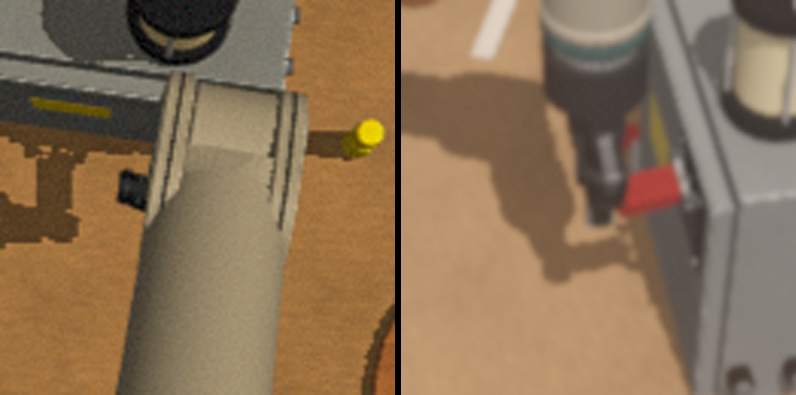

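The side crop shows the fingertip moved up about 20 px since the last look, but the blade's outer end at (620,212) moved much less, so the bar may have slipped in the fingers. I'll measure the blade angle numerically.

```bash
cat > ang.py <<'E'
import sys
from h import *
p=[807.02,-53.12,-.16]
def model(a,ys=-91):
    b=.503-a
    return proj("side",W(p,[(-114-r*np.cos(b),ys,244-r*np.sin(b)) for r in(25,55)]))
for k in sys.argv[1:]:
    im=cv2.imread(f"pics/side{k}.png").astype(int)
    m=(im[...,2]>1.8*im[...,1])&(im[...,2]>1.8*im[...,0])&(im[...,2]>90)
    lab=cv2.connectedComponentsWithStats(m[150:260,275:325].astype(np.uint8))
    i=1+np.argmax(lab[2][1:,4]);st=lab[2][i]
    mm=lab[1]==i;ys,xs=np.nonzero(mm)
    lo=[(x+275,ys[xs==x].max()+150) for x in np.unique(xs)];up=[(x+275,ys[xs==x].min()+150) for x in np.unique(xs)]
    L=np.array(lo[2:-4]);U=np.array(up[2:-4])
    print(k,st[4],'x',L[0,0],L[-1,0],'low slope',np.polyfit(*L.T,1)[0].round(3),'y@298',np.polyval(np.polyfit(*L.T,1),298).round(1),'up slope',np.polyfit(*U.T,1)[0].round(3))
for a in(0,.1,.2,.3,.4,.5,.6,.7):
    q=model(a);s=(q[1,1]-q[0,1])/(q[1,0]-q[0,0]);print(a,s.round(3),(q[0,1]+s*(298-q[0,0])).round(1))
E
python3 ang.py 0 2 3 5 6
```

```text
0 334 x 288 308 low slope -0.399 y@298 221.1 up slope -0.508
2 243 x 290 308 low slope -0.388 y@298 221.1 up slope -1.089
3 183 x 300 308 low slope -0.433 y@298 221.3 up slope -0.467
5 212 x 297 308 low slope -0.301 y@298 218.4 up slope -0.287
6 228 x 295 308 low slope -0.253 y@298 217.4 up slope -0.327
0 -0.501 220.9
0.1 -0.421 219.5
0.2 -0.348 218.3
0.3 -0.278 217.1
0.4 -0.21 216.0
0.5 -0.143 214.9
0.6 -0.075 213.7
0.7 -0.006 212.5
```

The blade is at only about 0.3 rad while the gripper rose 39 mm. The bar has slid toward the fingertips, so the grip was too light: the 30 mm target left little squeeze. I'll open slightly, go back down with y re-centred (+2 mm), and close with a full-squeeze target.

>>> apply_moves --increments '[{"tx": 0, "ty": -0.0014, "tz": 0, "rx": 0, "ry": 0, "rz": 0, "claw": 0.055}, {"tx": 0, "ty": -0.0014, "tz": 0, "rx": 0, "ry": 0, "rz": 0, "claw": 0.055}, {"tx": 0.003, "ty": -0.0014, "tz": -0.01, "rx": 0, "ry": 0, "rz": 0, "claw": 0.055}, {"tx": 0.006, "ty": -0.0014, "tz": -0.025, "rx": 0, "ry": 0, "rz": 0, "claw": 0.055}, {"tx": 0.008, "ty": -0.0014, "tz": -0.035, "rx": 0, "ry": 0, "rz": 0, "claw": 0.055}, {"tx": 0.008, "ty": -0.0014, "tz": -0.042, "rx": 0, "ry": 0, "rz": 0, "claw": 0.055}, {"tx": 0.008, "ty": -0.0014, "tz": -0.042, "rx": 0, "ry": 0, "rz": 0, "claw": 0.05}]'

```text
clock: 10.35
eef_pos: [620.0, -97.2, 185.4]
tool_rot: [-3.141, -0.003, 2.985]
force: [-0.0, -0.1, -0.6]
width: 50.0
```

>>> apply_moves --increments '[{"tx": 0, "ty": 0, "tz": 0, "rx": 0, "ry": 0, "rz": 0, "claw": 0.045}, {"tx": 0, "ty": 0, "tz": 0, "rx": 0, "ry": 0, "rz": 0, "claw": 0.04}, {"tx": 0, "ty": 0, "tz": 0, "rx": 0, "ry": 0, "rz": 0, "claw": 0.03}, {"tx": 0, "ty": 0, "tz": 0, "rx": 0, "ry": 0, "rz": 0, "claw": 0.02}, {"tx": 0, "ty": 0, "tz": 0, "rx": 0, "ry": 0, "rz": 0, "claw": 0.01}, {"tx": 0, "ty": 0, "tz": 0, "rx": 0, "ry": 0, "rz": 0, "claw": 0.0}, {"tx": 0, "ty": 0, "tz": 0, "rx": 0, "ry": 0, "rz": 0, "claw": 0.0}]'

```text
clock: 11.05
eef_pos: [621.7, -97.1, 187.8]
tool_rot: [3.141, 0.001, 2.985]
force: [0.8, 1.2, 3.7]
width: 37.9
```

```bash
python3 look.py 7 "[618,-99,235]"; python3 ang.py 7|head -1
```

```text
clock 11.15
qpos [ 0.025  0.648  0.142  1.628 -0.112  0.872  1.625]
eef_pos [621.66  -97.107 187.763]
tool_rot [3.141e+00 1.000e-03 2.985e+00]
force [0.856 1.779 3.809]
width 38.377
7 181 x 300 308 low slope -0.433 y@298 221.3 up slope -0.467
```

The width is the same with the full-squeeze target, and the grip is now centred. I suspect slow creep between pads and bar. To test it, I'll lift 16 mm quickly, measure, hold, and measure again.

>>> apply_moves --increments '[{"tx": -0.0015, "ty": 0.0002, "tz": 0.003, "rx": 0, "ry": 0, "rz": 0, "claw": 0.0}, {"tx": -0.0029, "ty": 0.0005, "tz": 0.0061, "rx": 0, "ry": 0, "rz": 0, "claw": 0.0}, {"tx": -0.0042, "ty": 0.0007, "tz": 0.0093, "rx": 0, "ry": 0, "rz": 0, "claw": 0.0}, {"tx": -0.0053, "ty": 0.0008, "tz": 0.0125, "rx": 0, "ry": 0, "rz": 0, "claw": 0.0}, {"tx": -0.0062, "ty": 0.001, "tz": 0.0158, "rx": 0, "ry": 0, "rz": 0, "claw": 0.0}, {"tx": -0.0069, "ty": 0.0011, "tz": 0.0191, "rx": 0, "ry": 0, "rz": 0, "claw": 0.0}]'

```text
clock: 11.75
eef_pos: [613.5, -95.2, 206.1]
tool_rot: [3.141, -0.002, 2.986]
force: [1.7, 4.4, -5.7]
width: 37.9
```

```bash
python3 look.py 8 "[618,-99,235]"; python3 ang.py 8|head -1
```

```text
clock 11.85
qpos [ 0.021  0.617  0.145  1.632 -0.108  0.902  1.622]
eef_pos [613.614 -95.281 206.371]
tool_rot [ 3.141e+00 -2.000e-03  2.986e+00]
force [ 1.311  5.176 -5.114]
width 37.541
8 208 x 297 307 low slope -0.291 y@298 217.9 up slope -0.318
```

>>> apply_moves --increments '[{"tx": 0, "ty": 0, "tz": 0, "rx": 0, "ry": 0, "rz": 0, "claw": 0.0}, {"tx": 0, "ty": 0, "tz": 0, "rx": 0, "ry": 0, "rz": 0, "claw": 0.0}, {"tx": 0, "ty": 0, "tz": 0, "rx": 0, "ry": 0, "rz": 0, "claw": 0.0}, {"tx": 0, "ty": 0, "tz": 0, "rx": 0, "ry": 0, "rz": 0, "claw": 0.0}, {"tx": 0, "ty": 0, "tz": 0, "rx": 0, "ry": 0, "rz": 0, "claw": 0.0}, {"tx": 0, "ty": 0, "tz": 0, "rx": 0, "ry": 0, "rz": 0, "claw": 0.0}, {"tx": 0, "ty": 0, "tz": 0, "rx": 0, "ry": 0, "rz": 0, "claw": 0.0}, {"tx": 0, "ty": 0, "tz": 0, "rx": 0, "ry": 0, "rz": 0, "claw": 0.0}]'

```text
clock: 12.65
eef_pos: [613.7, -95.3, 205.9]
tool_rot: [3.141, -0.002, 2.986]
force: [1.0, 4.9, -5.3]
width: 38.1
```

```bash
python3 look.py 9 "[618,-99,235]"; python3 ang.py 9|head -1
```

```text
clock 12.75
qpos [ 0.021  0.618  0.145  1.632 -0.108  0.902  1.622]
eef_pos [613.715 -95.283 205.938]
tool_rot [ 3.141e+00 -2.000e-03  2.986e+00]
force [ 1.249  4.792 -4.623]
width 38.247
9 205 x 297 307 low slope -0.282 y@298 217.9 up slope -0.3
```

It doesn't creep on hold: the angle is 0.28, as commanded. Next I'll check where it stops following by lifting another 6.6 mm.

>>> apply_moves --increments '[{"tx": -0.0006, "ty": 0.0001, "tz": 0.0033, "rx": 0, "ry": 0, "rz": 0, "claw": 0.0}, {"tx": -0.0011, "ty": 0.0002, "tz": 0.0066, "rx": 0, "ry": 0, "rz": 0, "claw": 0.0}]'

```text
clock: 12.95
eef_pos: [612.6, -95.3, 212.4]
tool_rot: [3.141, -0.002, 2.986]
force: [2.6, 5.2, -7.3]
width: 38.0
```

```bash
python3 look.py 10 "[618,-99,235]"; python3 ang.py 10|head -1;python3 - <<'E'
from h import *
f=5;ims=[]
for k in(5,6,10):
    b=cv2.imread(f"pics/side{k}.png")[185:245,272:324];ims.append(cv2.resize(b,None,fx=f,fy=f,interpolation=2))
b=cv2.imread("pics/side0.png")[185:245,272:324];ims=[cv2.resize(b,None,fx=f,fy=f,interpolation=2)]+ims
cv2.imwrite("pics/c10.png",np.vstack([np.hstack(ims[:2]),np.hstack(ims[2:])]))
E
```

```text
clock 13.05
qpos [ 0.02   0.608  0.147  1.628 -0.107  0.914  1.621]
eef_pos [612.785 -95.306 212.928]
tool_rot [ 3.141e+00 -1.000e-03  2.986e+00]
force [ 1.558  3.346 -5.694]
width 37.95
10 216 x 297 308 low slope -0.217 y@298 217.1 up slope -0.22
```

View pics/c10.png

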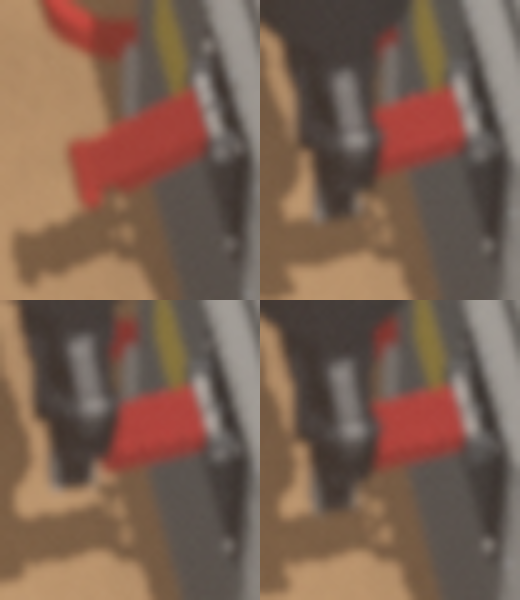

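Lower right (now): the blade is following at about 0.37 rad, higher than in the earlier slipped hold (lower left). The stronger, centred grip works. I'll continue in small steps.

>>> apply_moves --increments '[{"tx": -0.0002, "ty": 0, "tz": 0.0016, "rx": 0, "ry": 0, "rz": 0, "claw": 0.0}, {"tx": -0.0002, "ty": 0, "tz": 0.0016, "rx": 0, "ry": 0, "rz": 0, "claw": 0.0}]'

```text
clock: 13.25
eef_pos: [612.5, -95.3, 214.3]
tool_rot: [3.141, -0.001, 2.985]
force: [1.2, 4.1, -6.1]
width: 38.0
```

```bash
cat > m.py <<'E'
import sys
from h import *
im=0
k=sys.argv[1];im=np.mean([get_image("side").astype(float) for _ in range(2)],0)
cv2.imwrite(f"pics/side{k}.png",im[:,:,::-1]);s=read_state();print(s['clock'].round(2),s['eef_pos'].round(1),s['force'].round(1),round(float(s['width']),1))
E
python3 m.py 11; python3 ang.py 11|head -1
```

```text
11 216 x 296 308 low slope -0.209 y@298 216.9 up slope -0.214[ WARN:0@1.110] global loadsave.cpp:1063 imwrite_ Unsupported depth image for selected encoder is fallbacked to CV_8U.
Traceback (most recent call last):
  File "m.py", line 5, in <module>
    cv2.imwrite(f"pics/side{k}.png",im[:,:,::-1]);s=read_state();print(s['clock'].round(2),s['eef_pos'].round(1),s['force'].round(1),round(float(s['width']),1))
                                                                       ^^^^^^^^^^^^^^^^
AttributeError: 'float' object has no attribute 'round'
```

>>> apply_moves --increments '[{"tx": -0.0001, "ty": 0, "tz": 0.0016, "rx": 0, "ry": 0, "rz": 0, "claw": 0.0}, {"tx": -0.0001, "ty": 0, "tz": 0.0016, "rx": 0, "ry": 0, "rz": 0, "claw": 0.0}]'

```text
clock: 13.55
eef_pos: [613.2, -96.0, 216.1]
tool_rot: [-3.141, 0.001, 2.986]
force: [3.2, 6.6, -6.0]
width: 37.7
```

```bash
sed -i "s/s\['clock'\].round(2)/round(s['clock'],2)/;s/im\[:,:,::-1\]/np.uint8(im[:,:,::-1])/" m.py
python3 m.py 12; python3 ang.py 12|head -1
```

```text
13.65 [613.2 -96.  216.1] [ 3.5  5.6 -5.4] 38.0
12 220 x 297 308 low slope -0.206 y@298 217.0 up slope -0.22
```

Whether this is slip or a stop isn't clear yet. I'll take two more small steps and measure.

>>> apply_moves --increments '[{"tx": -0.0001, "ty": 0, "tz": 0.0016, "rx": 0, "ry": 0, "rz": 0, "claw": 0.0}]'

```text
clock: 13.75
eef_pos: [613.0, -95.7, 217.5]
tool_rot: [-3.142, 0.0, 2.986]
force: [1.7, 3.4, -6.5]
width: 37.9
```

>>> apply_moves --increments '[{"tx": 0, "ty": 0, "tz": 0.0016, "rx": 0, "ry": 0, "rz": 0, "claw": 0.0}]'

```text
clock: 13.85
eef_pos: [613.0, -96.1, 219.3]
tool_rot: [-3.141, 0.0, 2.986]
force: [1.9, 7.0, -5.8]
width: 37.9
```

```bash
python3 m.py 13; python3 ang.py 13|head -1
```

```text
13.95 [613.  -96.1 219.4] [ 2.8  6.9 -6. ] 37.7
13 219 x 297 308 low slope -0.206 y@298 217.0 up slope -0.22
```

The plateau tracks the friction limit (about 4.3 N → 0.3 rad, about 6 N → 0.37 rad). The force also fell as the bar neared the fingertips, so this is pad slip rather than the latch stop. I'll re-grip about 12 mm deeper on the pads and test.

>>> apply_moves --increments '[{"tx": 0, "ty": 0, "tz": 0, "rx": 0, "ry": 0, "rz": 0, "claw": 0.06}, {"tx": 0, "ty": -0.001, "tz": 0, "rx": 0, "ry": 0, "rz": 0, "claw": 0.06}, {"tx": 0.003, "ty": -0.001, "tz": -0.01, "rx": 0, "ry": 0, "rz": 0, "claw": 0.06}, {"tx": 0.006, "ty": -0.001, "tz": -0.025, "rx": 0, "ry": 0, "rz": 0, "claw": 0.06}, {"tx": 0.008, "ty": -0.001, "tz": -0.035, "rx": 0, "ry": 0, "rz": 0, "claw": 0.06}, {"tx": 0.008, "ty": -0.001, "tz": -0.044, "rx": 0, "ry": 0, "rz": 0, "claw": 0.06}, {"tx": 0.008, "ty": -0.001, "tz": -0.044, "rx": 0, "ry": 0, "rz": 0, "claw": 0.05}, {"tx": 0.008, "ty": -0.001, "tz": -0.044, "rx": 0, "ry": 0, "rz": 0, "claw": 0.04}, {"tx": 0.008, "ty": -0.001, "tz": -0.044, "rx": 0, "ry": 0, "rz": 0, "claw": 0.02}, {"tx": 0.008, "ty": -0.001, "tz": -0.044, "rx": 0, "ry": 0, "rz": 0, "claw": 0.0}, {"tx": 0.008, "ty": -0.001, "tz": -0.044, "rx": 0, "ry": 0, "rz": 0, "claw": 0.0}, {"tx": 0.008, "ty": -0.001, "tz": -0.044, "rx": 0, "ry": 0, "rz": 0, "claw": 0.0}]'

```text
clock: 15.15
eef_pos: [620.2, -96.8, 175.3]
tool_rot: [3.141, -0.001, 2.985]
force: [-2.7, 0.6, -2.9]
width: 38.0
```

>>> apply_moves --increments '[{"tx": -0.0015, "ty": 0.0002, "tz": 0.003, "rx": 0, "ry": 0, "rz": 0, "claw": 0.0}, {"tx": -0.0029, "ty": 0.0005, "tz": 0.0061, "rx": 0, "ry": 0, "rz": 0, "claw": 0.0}, {"tx": -0.0042, "ty": 0.0007, "tz": 0.0093, "rx": 0, "ry": 0, "rz": 0, "claw": 0.0}, {"tx": -0.0053, "ty": 0.0008, "tz": 0.0125, "rx": 0, "ry": 0, "rz": 0, "claw": 0.0}, {"tx": -0.0062, "ty": 0.001, "tz": 0.0158, "rx": 0, "ry": 0, "rz": 0, "claw": 0.0}, {"tx": -0.0069, "ty": 0.0011, "tz": 0.0191, "rx": 0, "ry": 0, "rz": 0, "claw": 0.0}, {"tx": -0.0075, "ty": 0.0012, "tz": 0.0224, "rx": 0, "ry": 0, "rz": 0, "claw": 0.0}, {"tx": -0.008, "ty": 0.0013, "tz": 0.0258, "rx": 0, "ry": 0, "rz": 0, "claw": 0.0}, {"tx": -0.008, "ty": 0.0013, "tz": 0.0258, "rx": 0, "ry": 0, "rz": 0, "claw": 0.0}]'

```text
clock: 16.05
eef_pos: [611.9, -95.4, 201.3]
tool_rot: [3.141, -0.002, 2.986]
force: [-4.8, 1.8, -7.1]
width: 37.9
```

```bash
python3 m.py 14; python3 ang.py 14|head -1
```

```text
16.15 [612.  -95.4 200.9] [-3.9  2.2 -7.1] 38.2
14 225 x 296 308 low slope -0.192 y@298 216.6 up slope -0.198
```

Now it follows: 0.40 rad at 25.8 mm of lift, 7.1 N and no slip. Continuing, with x relieved slightly.

>>> apply_moves --increments '[{"tx": 0.0003, "ty": 0, "tz": 0.0016, "rx": 0, "ry": 0, "rz": 0, "claw": 0.0}]'

```text
clock: 16.25
eef_pos: [611.8, -95.4, 202.1]
tool_rot: [3.141, -0.003, 2.985]
force: [-4.8, 1.8, -8.3]
width: 38.1
```

>>> apply_moves --increments '[{"tx": 0.0003, "ty": 0, "tz": 0.0016, "rx": 0, "ry": 0, "rz": 0, "claw": 0.0}]'

```text
clock: 16.35
eef_pos: [612.1, -95.5, 203.8]
tool_rot: [3.142, -0.003, 2.985]
force: [-6.0, 2.1, -7.7]
width: 38.0
```

```bash
python3 m.py 15; python3 ang.py 15|head -1
```

```text
16.45 [612.2 -95.5 204. ] [-6.1  2.3 -7. ] 37.5
15 222 x 296 308 low slope -0.148 y@298 216.0 up slope -0.11
```

>>> apply_moves --increments '[{"tx": -0.0012, "ty": 0, "tz": 0.0016, "rx": 0, "ry": 0, "rz": 0, "claw": 0.0}]'

```text
clock: 16.55
eef_pos: [612.1, -95.5, 205.6]
tool_rot: [3.141, -0.0, 2.985]
force: [-1.4, 2.0, -7.8]
width: 37.9
```

>>> apply_moves --increments '[{"tx": -0.0005, "ty": 0, "tz": 0.0016, "rx": 0, "ry": 0, "rz": 0, "claw": 0.0}]'

```text
clock: 16.65
eef_pos: [612.1, -95.6, 207.7]
tool_rot: [3.141, 0.001, 2.985]
force: [-2.2, 1.8, -7.6]
width: 37.3
```

```bash
python3 m.py 16; python3 ang.py 16|head -1
```

```text
16.75 [612.  -95.6 208. ] [-3.   1.8 -6.9] 37.8
16 221 x 296 308 low slope -0.099 y@298 215.1 up slope -0.115
```

>>> apply_moves --increments '[{"tx": -0.0003, "ty": 0, "tz": 0.001, "rx": 0, "ry": 0, "rz": 0, "claw": 0.0}]'

```text
clock: 16.85
eef_pos: [612.0, -95.6, 208.8]
tool_rot: [3.141, 0.001, 2.985]
force: [-0.4, 2.1, -7.1]
width: 37.4
```

>>> apply_moves --increments '[{"tx": 0, "ty": 0, "tz": 0.001, "rx": 0, "ry": 0, "rz": 0, "claw": 0.0}]'

```text
clock: 16.95
eef_pos: [612.0, -95.6, 209.9]
tool_rot: [3.141, 0.001, 2.985]
force: [-1.0, 1.7, -8.0]
width: 37.5
```

>>> apply_moves --increments '[{"tx": 0, "ty": 0, "tz": 0.0012, "rx": 0, "ry": 0, "rz": 0, "claw": 0.0}]'

```text
clock: 17.05
eef_pos: [612.0, -95.6, 211.0]
tool_rot: [3.141, 0.001, 2.985]
force: [0.0, 2.6, -7.4]
width: 37.1
```

>>> apply_moves --increments '[{"tx": 0, "ty": 0, "tz": 0.0012, "rx": 0, "ry": 0, "rz": 0, "claw": 0.0}]'

```text
clock: 17.15
eef_pos: [612.0, -95.5, 212.3]
tool_rot: [3.141, 0.001, 2.985]
force: [1.3, 1.6, -8.5]
width: 37.3
```

>>> apply_moves --increments '[{"tx": 0.0001, "ty": 0, "tz": 0.0012, "rx": 0, "ry": 0, "rz": 0, "claw": 0.0}]'

```text
clock: 17.25
eef_pos: [612.1, -95.5, 213.5]
tool_rot: [3.141, 0.001, 2.985]
force: [-0.3, 1.3, -7.8]
width: 37.1
```

>>> apply_moves --increments '[{"tx": 0.0001, "ty": 0, "tz": 0.0012, "rx": 0, "ry": 0, "rz": 0, "claw": 0.0}]'

```text
clock: 17.35
eef_pos: [612.3, -95.5, 214.8]
tool_rot: [3.141, 0.002, 2.985]
force: [1.7, 2.9, -7.3]
width: 36.6
```

```bash
python3 m.py 17; python3 ang.py 17|head -1
```

```text
17.45 [612.3 -95.5 214.8] [ 1.6  2.9 -7.6] 37.0
17 221 x 296 308 low slope 0.0 y@298 214.0 up slope 0.0
```

Following (about 0.6 rad), running force about 7.7 N. Continuing.

>>> apply_moves --increments '[{"tx": 0.0001, "ty": 0, "tz": 0.0012, "rx": 0, "ry": 0, "rz": 0, "claw": 0.0}]'

```text
clock: 17.55
eef_pos: [612.1, -95.4, 215.7]
tool_rot: [3.141, 0.001, 2.985]
force: [1.9, 2.9, -8.6]
width: 36.4
```

>>> apply_moves --increments '[{"tx": 0.0001, "ty": 0, "tz": 0.0012, "rx": 0, "ry": 0, "rz": 0, "claw": 0.0}]'

```text
clock: 17.65
eef_pos: [612.3, -95.7, 217.0]
tool_rot: [-3.142, 0.001, 2.985]
force: [2.3, 2.0, -7.6]
width: 36.0
```

>>> apply_moves --increments '[{"tx": 0.0002, "ty": 0, "tz": 0.0012, "rx": 0, "ry": 0, "rz": 0, "claw": 0.0}]'

```text
clock: 17.75
eef_pos: [612.6, -95.8, 218.3]
tool_rot: [-3.141, 0.001, 2.985]
force: [3.3, 3.9, -8.9]
width: 35.7
```

>>> apply_moves --increments '[{"tx": 0.0002, "ty": 0, "tz": 0.0012, "rx": 0, "ry": 0, "rz": 0, "claw": 0.0}]'

```text
clock: 17.85
eef_pos: [612.6, -95.7, 219.4]
tool_rot: [-3.142, 0.001, 2.985]
force: [3.3, 3.7, -8.3]
width: 35.7
```

```bash
python3 m.py 18; python3 ang.py 18|head -1
```

```text
17.95 [612.6 -95.7 219.5] [ 3.1  2.8 -7.6] 35.7
18 212 x 296 308 low slope 0.0 y@298 213.0 up slope 0.082
```

>>> apply_moves --increments '[{"tx": 0.0005, "ty": 0, "tz": 0.0012, "rx": 0, "ry": 0, "rz": 0, "claw": 0.0}]'

```text
clock: 18.05
eef_pos: [612.7, -95.6, 220.4]
tool_rot: [3.141, 0.0, 2.985]
force: [3.2, 4.9, -8.9]
width: 35.9
```

>>> apply_moves --increments '[{"tx": 0.0005, "ty": 0, "tz": 0.0012, "rx": 0, "ry": 0, "rz": 0, "claw": 0.0}]'

```text
clock: 18.15
eef_pos: [612.9, -95.5, 221.6]
tool_rot: [-3.142, -0.001, 2.986]
force: [2.0, 4.0, -7.8]
width: 35.6
```

>>> apply_moves --increments '[{"tx": 0.0004, "ty": 0, "tz": 0.0012, "rx": 0, "ry": 0, "rz": 0, "claw": 0.0}]'

```text
clock: 18.25
eef_pos: [613.0, -95.5, 222.5]
tool_rot: [-3.141, -0.001, 2.986]
force: [1.4, 4.1, -10.5]
width: 35.3
```

>>> apply_moves --increments '[{"tx": 0.0004, "ty": 0, "tz": 0.0012, "rx": 0, "ry": 0, "rz": 0, "claw": 0.0}]'

```text
clock: 18.35
eef_pos: [613.1, -95.5, 223.3]
tool_rot: [-3.141, -0.002, 2.986]
force: [1.8, 3.7, -14.3]
width: 35.3
```

```bash
python3 m.py 19; python3 ang.py 19|head -1
```

```text
18.45 [613.2 -95.4 223.3] [  1.2   4.4 -11.7] 35.3
19 207 x 296 308 low slope 0.115 y@298 212.0 up slope 0.06
```

The force rose sharply (7.8 → 10.5 → 14.3, settling at 11.7 N) at about 0.74 rad: that is the stop, so I lift no further. Next I plan the swing arc about the hinge.

```bash
cat > sw.py <<'E'
import sys
from h import *
# usage: sw.py hx hy x0 y0 step n : rows in m and rz units, tool turned with door (clockwise)
hx,hy,x0,y0,st,n=map(float,sys.argv[1:])
d=np.array([x0-hx,y0-hy])
for i in range(1,int(n)+1):
    a=-np.radians(st*i);c,s=np.cos(a),np.sin(a);q=np.array([c*d[0]-s*d[1],s*d[0]+c*d[1]])-d
    print(i,(q/1000).round(4),round(-st*i/5,2))
E
python3 - <<'E'
from h import *
p=[807.02,-53.12,-.158]
for x in(-85,-95,-105,-112):
    for z in(262,240): print(x,z,proj("top",W(p,(x,129,z)))[0].round(1),W(p,(x,129,z))[0].round(1))
im=cv2.imread("pics/top0.png");print(im[150:180,228:246].mean(2).astype(int))
E
for h in "734.0 89.0" ; do python3 sw.py $h 613 -95.5 1.5 8; done
```

```text
-85 262 [236.1 152.9] [743.4  87.6 262. ]
-85 240 [236.9 154.6] [743.4  87.6 240. ]
-95 262 [235.5 156.8] [733.5  89.2 262. ]
-95 240 [236.4 158.4] [733.5  89.2 240. ]
-105 262 [235.  160.7] [723.6  90.8 262. ]
-105 240 [235.8 162.3] [723.6  90.8 240. ]
-112 262 [234.6 163.5] [716.7  91.9 262. ]
-112 240 [235.4 165. ] [716.7  91.9 240. ]
[[ 57  52  57  56  59  60  64  96 139 116 121 120 116 119 117 115 119 116]
 [ 61  63  62  53  54  65  60  80 110 111 133 125 124 119 120 117 120 116]
 [ 59  57  57  58  57  60  59  57  57  52  61  61  62  64  82  93 108 129]
 [ 57  59  56  59  62  59  56  51  56  48  46  48  45  40  47  52  54  66]
 [ 57  60  61  55  56  58  49  74 106 116 110  96  92  78  62  62  61  48]
 [ 56  56  64  58  59  60  59  75 121 127 120 117 113 115 114 119 115 115]
 [ 58  61  51  57  62  54  57  81 115 119 115 118 115 120 115 118 115 123]
 [ 50  57  57  55  58  51  58  79 111 115 117 116 116 121 115 121 119 116]
 [ 49  57  60  59  56  58  68  83 126 119 116 111 119 116 113 121 119 116]
 [ 59  59  54  54  72 116 138  85 105 102 103 106 116 116 116 123 117 119]
 [ 52  58 
[... 990 characters left out ...]
  55  52  56  49  59  73  87  89  78  61  45  43]
 [ 50  54  55  62  52  63  55  54  53  59  54  59  81  72  73  64  48  49]
 [ 51  56  57  51  57  53  58  55  61  57  53  55  59  60  58  61  58  56]
 [ 56  52  56  53  50  50  52  50  48  53  52  59  60  58  60  59  60  59]
 [ 59  51  49  55  50  54  53  58  54  58  56  57  57  52  60  54  57  53]
 [ 94  63  57  54  60  49  56  57  61  53  53  53  53  56  59  56  58  53]
 [106 105 104 101  89  54  67 101  88  62  49  55  57  58  50  57  55  58]]
1 [-0.0048  0.0032] -0.3
2 [-0.0095  0.0066] -0.6
3 [-0.0141  0.0101] -0.9
4 [-0.0186  0.0137] -1.2
5 [-0.023   0.0174] -1.5
6 [-0.0274  0.0212] -1.8
7 [-0.0316  0.0251] -2.1
8 [-0.0357  0.0292] -2.4
```

The hinge barrel shows at top-view pixel (233.7,161.3), so the axis is at box x of about −105, world about (723, 91).

```bash
python3 sw.py 723 91 613 -95.5 1.5 8
```

```text
1 [-0.0048  0.0029] -0.3
2 [-0.0096  0.006 ] -0.6
3 [-0.0143  0.0092] -0.9
4 [-0.0189  0.0125] -1.2
5 [-0.0234  0.016 ] -1.5
6 [-0.0278  0.0195] -1.8
7 [-0.0321  0.0232] -2.1
8 [-0.0364  0.0269] -2.4
```

>>> apply_moves --increments '[{"tx": -0.002, "ty": 0.0012, "tz": 0, "rx": 0, "ry": 0, "rz": -0.12, "claw": 0.0}, {"tx": -0.0048, "ty": 0.0029, "tz": 0, "rx": 0, "ry": 0, "rz": -0.3, "claw": 0.0}, {"tx": -0.0096, "ty": 0.006, "tz": 0, "rx": 0, "ry": 0, "rz": -0.6, "claw": 0.0}]'

```text
clock: 18.75
eef_pos: [603.7, -89.5, 223.6]
tool_rot: [-3.141, -0.001, 2.931]
force: [1.8, 3.9, -12.8]
width: 35.2
```

The pull is nearly free (Fx 1.8 N) and the paddle is still held against its stop. Continuing.

>>> apply_moves --increments '[{"tx": -0.0047, "ty": 0.0032, "tz": 0, "rx": 0, "ry": 0, "rz": -0.3, "claw": 0.0}, {"tx": -0.0093, "ty": 0.0065, "tz": 0, "rx": 0, "ry": 0, "rz": -0.6, "claw": 0.0}, {"tx": -0.0138, "ty": 0.01, "tz": 0, "rx": 0, "ry": 0, "rz": -0.9, "claw": 0.0}, {"tx": -0.0182, "ty": 0.0135, "tz": 0, "rx": 0, "ry": 0, "rz": -1.2, "claw": 0.0}]'

```text
clock: 19.15
eef_pos: [585.4, -76.0, 223.9]
tool_rot: [-3.141, -0.001, 2.826]
force: [0.8, 3.5, -15.4]
width: 35.5
```

```bash
python3 look.py 20 "[700,-10,240]"; python3 sw.py 723 91 585.3 -76 2.5 12
```

```text
clock 19.25
qpos [-0.043  0.556  0.195  1.702 -0.131  0.897  1.462]
eef_pos [585.128 -75.774 224.005]
tool_rot [-3.141e+00 -1.000e-03  2.827e+00]
force [  1.378   3.861 -15.037]
width 35.467
1 [-0.0072  0.0062] -0.5
2 [-0.014   0.0126] -1.0
3 [-0.0206  0.0194] -1.5
4 [-0.0269  0.0264] -2.0
5 [-0.0329  0.0338] -2.5
6 [-0.0385  0.0413] -3.0
7 [-0.0438  0.0491] -3.5
8 [-0.0488  0.0572] -4.0
9 [-0.0534  0.0654] -4.5
10 [-0.0577  0.0738] -5.0
11 [-0.0616  0.0825] -5.5
12 [-0.0651  0.0912] -6.0
```

View pics/l20.png

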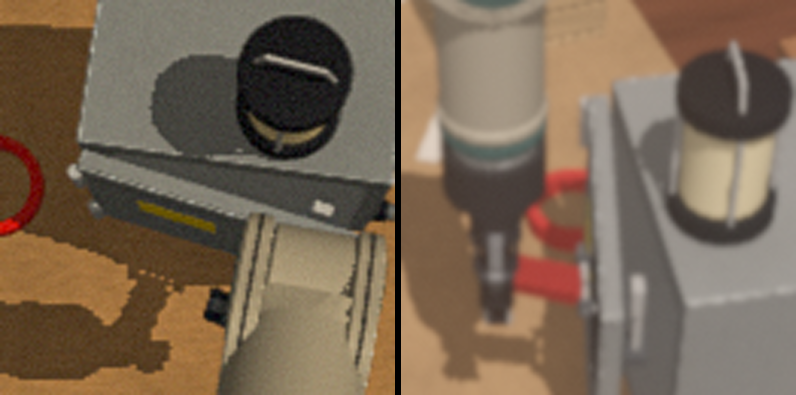

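The door is open about 9° with the paddle still up, and the gap is clear in the top view. Fz has crept up to 15 N, so I ease down 1 mm while swinging.

>>> apply_moves --increments '[{"tx": -0.0044, "ty": 0.0037, "tz": -0.001, "rx": 0, "ry": 0, "rz": -0.3, "claw": 0.0}, {"tx": -0.0108, "ty": 0.0095, "tz": -0.001, "rx": 0, "ry": 0, "rz": -0.75, "claw": 0.0}, {"tx": -0.0174, "ty": 0.016, "tz": -0.001, "rx": 0, "ry": 0, "rz": -1.25, "claw": 0.0}, {"tx": -0.0238, "ty": 0.0229, "tz": -0.001, "rx": 0, "ry": 0, "rz": -1.75, "claw": 0.0}, {"tx": -0.0299, "ty": 0.03, "tz": -0.001, "rx": 0, "ry": 0, "rz": -2.25, "claw": 0.0}, {"tx": -0.0358, "ty": 0.0375, "tz": -0.001, "rx": 0, "ry": 0, "rz": -2.75, "claw": 0.0}]'

```text
clock: 19.85
eef_pos: [550.0, -39.1, 223.7]
tool_rot: [-3.141, 0.001, 2.585]
force: [0.2, 3.0, -9.6]
width: 35.6
```

```bash
python3 sw.py 723 91 549.5 -38.5 3 24|awk 'NR<=12||NR>20'
```

```text
1 [-0.0065  0.0093] -0.6
2 [-0.0126  0.0188] -1.2
3 [-0.0181  0.0287] -1.8
4 [-0.0231  0.0389] -2.4
5 [-0.0276  0.0493] -3.0
6 [-0.0315  0.06  ] -3.6
7 [-0.0349  0.0708] -4.2
8 [-0.0377  0.0818] -4.8
9 [-0.0399  0.0929] -5.4
10 [-0.0415  0.1041] -6.0
11 [-0.0425  0.1154] -6.6
12 [-0.043   0.1267] -7.2
21 [-0.0207  0.2253] -12.6
22 [-0.0154  0.2353] -13.2
23 [-0.0096  0.2451] -13.8
24 [-0.0033  0.2545] -14.4
```

>>> apply_moves --increments '[{"tx": -0.0065, "ty": 0.0093, "tz": 0, "rx": 0, "ry": 0, "rz": -0.6, "claw": 0.0}, {"tx": -0.0126, "ty": 0.0188, "tz": 0, "rx": 0, "ry": 0, "rz": -1.2, "claw": 0.0}, {"tx": -0.0181, "ty": 0.0287, "tz": 0, "rx": 0, "ry": 0, "rz": -1.8, "claw": 0.0}, {"tx": -0.0231, "ty": 0.0389, "tz": 0, "rx": 0, "ry": 0, "rz": -2.4, "claw": 0.0}, {"tx": -0.0276, "ty": 0.0493, "tz": 0, "rx": 0, "ry": 0, "rz": -3.0, "claw": 0.0}, {"tx": -0.0315, "ty": 0.06, "tz": 0, "rx": 0, "ry": 0, "rz": -3.6, "claw": 0.0}]'

```text
clock: 20.45
eef_pos: [517.7, 20.9, 223.7]
tool_rot: [-3.14, -0.0, 2.271]
force: [-1.4, 1.2, -8.9]
width: 35.4
```

```bash
python3 sw.py 723 91 518 21.5 3 12
```

```text
1 [-0.0034  0.0108] -0.6
2 [-0.0061  0.0218] -1.2
3 [-0.0083  0.0329] -1.8
4 [-0.01    0.0441] -2.4
5 [-0.011   0.0554] -3.0
6 [-0.0114  0.0668] -3.6
7 [-0.0113  0.0781] -4.2
8 [-0.0105  0.0894] -4.8
9 [-0.0092  0.1006] -5.4
10 [-0.0073  0.1118] -6.0
11 [-0.0048  0.1229] -6.6
12 [-0.0017  0.1338] -7.2
```

>>> apply_moves --increments '[{"tx": -0.0034, "ty": 0.0108, "tz": 0, "rx": 0, "ry": 0, "rz": -0.6, "claw": 0.0}, {"tx": -0.0061, "ty": 0.0218, "tz": 0, "rx": 0, "ry": 0, "rz": -1.2, "claw": 0.0}, {"tx": -0.0083, "ty": 0.0329, "tz": 0, "rx": 0, "ry": 0, "rz": -1.8, "claw": 0.0}, {"tx": -0.01, "ty": 0.0441, "tz": 0, "rx": 0, "ry": 0, "rz": -2.4, "claw": 0.0}, {"tx": -0.011, "ty": 0.0554, "tz": 0, "rx": 0, "ry": 0, "rz": -3.0, "claw": 0.0}, {"tx": -0.0114, "ty": 0.0668, "tz": 0, "rx": 0, "ry": 0, "rz": -3.6, "claw": 0.0}, {"tx": -0.0113, "ty": 0.0781, "tz": 0, "rx": 0, "ry": 0, "rz": -4.2, "claw": 0.0}, {"tx": -0.0105, "ty": 0.0894, "tz": 0, "rx": 0, "ry": 0, "rz": -4.8, "claw": 0.0}]'

```text
clock: 21.25
eef_pos: [506.0, 111.1, 223.4]
tool_rot: [-3.138, -0.002, 1.852]
force: [-5.7, 2.2, -8.6]
width: 35.4
```

```bash
python3 sw.py 723 91 507.5 110.9 3 12
```

```text
1 [0.0013 0.0113] -0.6
2 [0.0033 0.0224] -1.2
3 [0.0058 0.0335] -1.8
4 [0.0088 0.0444] -2.4
5 [0.0125 0.0551] -3.0
6 [0.0167 0.0656] -3.6
7 [0.0214 0.0759] -4.2
8 [0.0267 0.0859] -4.8
9 [0.0325 0.0957] -5.4
10 [0.0388 0.1051] -6.0
11 [0.0456 0.1142] -6.6
12 [0.0529 0.1229] -7.2
```

>>> apply_moves --increments '[{"tx": 0.0006, "ty": 0.0113, "tz": 0, "rx": 0, "ry": 0, "rz": -0.6, "claw": 0.0}, {"tx": 0.0021, "ty": 0.0224, "tz": 0, "rx": 0, "ry": 0, "rz": -1.2, "claw": 0.0}, {"tx": 0.0046, "ty": 0.0335, "tz": 0, "rx": 0, "ry": 0, "rz": -1.8, "claw": 0.0}, {"tx": 0.0076, "ty": 0.0444, "tz": 0, "rx": 0, "ry": 0, "rz": -2.4, "claw": 0.0}, {"tx": 0.0112, "ty": 0.0551, "tz": 0, "rx": 0, "ry": 0, "rz": -3.0, "claw": 0.0}, {"tx": 0.0153, "ty": 0.0656, "tz": 0, "rx": 0, "ry": 0, "rz": -3.6, "claw": 0.0}]'

```text
clock: 21.85
eef_pos: [522.1, 177.7, 223.6]
tool_rot: [-3.139, -0.002, 1.539]
force: [-3.2, 2.1, -8.7]
width: 35.2
```

```bash
python3 - <<'E'
from h import *
p=atz("top",(207,166),20);d=np.array([723,91]);print(p)
for f in(1.5,1.6,1.65,1.7,1.8):
    t=np.radians(-90)-.157-f;n=np.array([np.sin(t),-np.cos(t)]);u=np.array([np.cos(t),np.sin(t)])
    print(f,'tape edge to hinge-line',abs((p[:2]-d)@n)-50)
E
python3 sw.py 723 91 522.8 176.5 3 6
```

```text
[753.99036954 196.95944407  20.        ]
1.5 tape edge to hinge-line 58.23416785971382
1.6 tape edge to hinge-line 59.86507525607415
1.65 tape edge to hinge-line 60.269469319592446
1.7 tape edge to hinge-line 60.39824713704125
1.8 tape edge to hinge-line 59.82835622542372
1 [0.0047 0.0104] -0.6
2 [0.01   0.0205] -1.2
3 [0.0158 0.0303] -1.8
4 [0.0222 0.0398] -2.4
5 [0.029  0.0489] -3.0
6 [0.0362 0.0577] -3.6
```

>>> apply_moves --increments '[{"tx": 0.0045, "ty": 0.0104, "tz": 0, "rx": 0, "ry": 0, "rz": -0.6, "claw": 0.0}, {"tx": 0.0096, "ty": 0.0205, "tz": 0, "rx": 0, "ry": 0, "rz": -1.2, "claw": 0.0}, {"tx": 0.0154, "ty": 0.0303, "tz": 0, "rx": 0, "ry": 0, "rz": -1.8, "claw": 0.0}, {"tx": 0.0218, "ty": 0.0398, "tz": 0, "rx": 0, "ry": 0, "rz": -2.4, "claw": 0.0}, {"tx": 0.0255, "ty": 0.0445, "tz": 0, "rx": 0, "ry": 0, "rz": -2.7, "claw": 0.0}, {"tx": 0.0272, "ty": 0.0468, "tz": 0, "rx": 0, "ry": 0, "rz": -2.85, "claw": 0.0}, {"tx": 0.0272, "ty": 0.0468, "tz": 0, "rx": 0, "ry": 0, "rz": -2.85, "claw": 0.0}, {"tx": 0.0272, "ty": 0.0468, "tz": 0, "rx": 0, "ry": 0, "rz": -2.85, "claw": 0.0}]'

```text
clock: 22.65
eef_pos: [549.5, 225.5, 223.5]
tool_rot: [-3.138, -0.003, 1.292]
force: [-4.9, 4.8, -8.6]
width: 35.3
```

>>> apply_moves --increments '[{"tx": 0, "ty": 0, "tz": 0, "rx": 0, "ry": 0, "rz": 0, "claw": 0.045}, {"tx": 0, "ty": 0, "tz": 0, "rx": 0, "ry": 0, "rz": 0, "claw": 0.055}, {"tx": 0, "ty": 0, "tz": 0, "rx": 0, "ry": 0, "rz": 0, "claw": 0.065}, {"tx": 0, "ty": 0, "tz": 0, "rx": 0, "ry": 0, "rz": 0, "claw": 0.07}, {"tx": 0, "ty": 0, "tz": 0.02, "rx": 0, "ry": 0, "rz": 0, "claw": 0.07}, {"tx": 0, "ty": 0, "tz": 0.05, "rx": 0, "ry": 0, "rz": 0, "claw": 0.07}, {"tx": 0, "ty": 0, "tz": 0.08, "rx": 0, "ry": 0, "rz": 0, "claw": 0.07}, {"tx": 0, "ty": 0, "tz": 0.11, "rx": 0, "ry": 0, "rz": 0, "claw": 0.07}, {"tx": 0, "ty": 0, "tz": 0.14, "rx": 0, "ry": 0, "rz": 0, "claw": 0.07}]'

```text
clock: 23.55
eef_pos: [551.4, 222.5, 365.0]
tool_rot: [3.14, -0.001, 1.291]
force: [0.1, 0.3, -0.1]
width: 70.2
```

Released and clear. I'll move aside and look.

>>> apply_moves --increments '[{"tx": -0.02, "ty": 0.02, "tz": 0.01, "rx": 0, "ry": 0, "rz": 0, "claw": 0.07}, {"tx": -0.05, "ty": 0.05, "tz": 0.01, "rx": 0, "ry": 0, "rz": 0, "claw": 0.07}, {"tx": -0.08, "ty": 0.08, "tz": 0.01, "rx": 0, "ry": 0, "rz": 0, "claw": 0.07}, {"tx": -0.11, "ty": 0.11, "tz": 0.01, "rx": 0, "ry": 0, "rz": 0, "claw": 0.07}, {"tx": -0.14, "ty": 0.14, "tz": 0.01, "rx": 0, "ry": 0, "rz": 0, "claw": 0.07}, {"tx": -0.17, "ty": 0.17, "tz": 0.01, "rx": 0, "ry": 0, "rz": 0, "claw": 0.07}, {"tx": -0.2, "ty": 0.2, "tz": 0.01, "rx": 0, "ry": 0, "rz": 0, "claw": 0.07}, {"tx": -0.22, "ty": 0.22, "tz": 0.01, "rx": 0, "ry": 0, "rz": 0, "claw": 0.07}, {"tx": -0.22, "ty": 0.22, "tz": 0.01, "rx": 0, "ry": 0, "rz": 0, "claw": 0.07}]'

```text
clock: 24.45
eef_pos: [327.2, 447.2, 373.0]
tool_rot: [-3.14, -0.002, 1.3]
force: [0.6, 0.0, -0.9]
width: 69.5
```

```bash
python3 look.py 21 "[640,60,200]"; python3 -c "
import cv2,numpy as np
a=cv2.imread('pics/top21.png')[70:260,150:350];b=cv2.imread('pics/side21.png')[120:310,230:430]
cv2.imwrite('pics/f.png',cv2.resize(np.hstack([a,b]),None,fx=2,fy=2,interpolation=2))"
```

```text
clock 24.55
qpos [-1.443  0.423  0.705  1.593 -0.285  1.231 -0.964]
eef_pos [331.165 443.151 373.445]
tool_rot [ 3.140e+00 -1.000e-03  1.293e+00]
force [ 0.84   0.625 -0.063]
width 70.152
```

View pics/f.png

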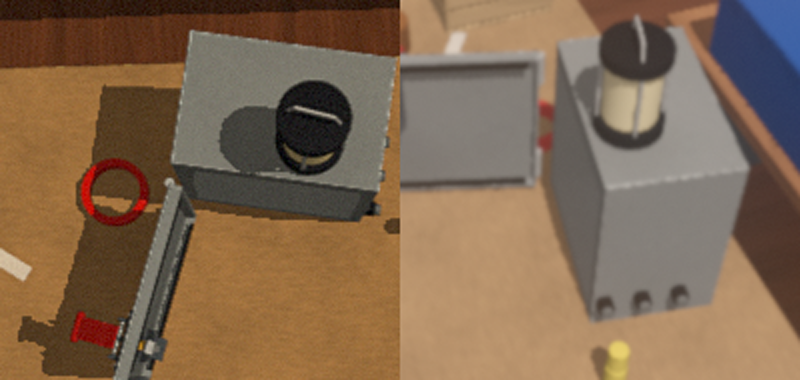

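The door stands wide open, the paddle has dropped, and the lantern, tape and glue stick are unmoved. Handing in.

```bash
python3 -c "
from cell import *
print(finish_job())"
```

```text
the job is handed in; nothing more can be done
None
```

The power box is open and the job was handed in at about 24.6 s of the 72 s. The door stands about 1.69 rad open, past square, judging by how far the tool turned while holding it. I had no direct reading of the door angle.

**Grip:** The first two grips slipped on the bar before the latch reached its stop, at about 0.3 and 0.37 rad. Each time I let the paddle drop, with the door still shut. The third grip, about 12 mm deeper on the pads, held.

**Lift:** The running force was about 8 N. It rose sharply to 14.3 N at about 0.74 rad, and I took that as the stop and lifted no further.

**Swing:** The paddle stayed up while the door left the frame. Early in the swing the lift force crept up to 15.4 N, about 7.5 N above running and below the 9 N wrench level. I eased down 1 mm, and it stayed between about 9 and 10 N for the rest of the swing.

**Last checks:**
- **Final picture:** the door is wide open, and the lantern, tape roll and glue stick look where they were. The stapler, cup, marker and jar were outside that crop, and I did not recheck them.
- **Paddle:** it hangs free after release. I judged that it dropped back by eye and did not measure its angle.
- **Robot:** clear of everything, with the force on the tool near zero.
- **One disagreement:** the fingers read 35 to 38 mm on a bar given as 42 mm wide, and I could not explain the difference.

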